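Put the reagents in their spill saucers

ROBOT

A 6-joint arm with a two-finger parallel gripper is mounted at the origin on a cart in front of the work surface, level with it; the furniture and walls round the work are solid. World frame = base frame: x ahead of the robot, y to its left, z up, the work surface at z = 0. Lengths are in mm, angles in rad, forces in N, time in s.
With the tool pointing down it reaches from about 350 to 975 mm from the base axis. Payload 7.1 kg.
Tool frame: the origin (TCP) lies at the very end of the fingers, on their centre line; the grasp point (between the pads) lies 19 mm behind it; z points along the fingers, y is the line along which they close (so a half turn about z gives the same grasp; the last joint's range is limited). The gripper opens to 88 mm and grips with 3 to 60 N. Pads are 20 mm wide; open, the fingers measure 115 mm over their backs; the gripper's body (75 mm by 178 mm) begins 61 mm behind the grasp point.
Start: joints at [-1.191, 0.423, 1.63, -0, 1.089, -0.019], TCP at [242.711, -575.931, 222.675] pointing down, gripper open.
Joint ranges: [-3, 3], [-0.9, 2.11], [0.09, 2.58], [-1.31, 4.45], [0.11, 2.69], [-2.54, 2.54]. Speed limits (rad/s): [2.39, 2.39, 3.01, 3.14, 3.14, 3.14].

INTERFACE

Orientations are given as a rotation vector (axis times angle).
In Python, from workcell import get_obs, get_image, job, models gives the robot as it stands.
- The arm moves only by the tool jog_arm, never from a script. Its argument "increments" is one flat list of numbers, 7 for each row, row after row: the turn, a rotation vector about the tool's x, y, z in degrees, then the shift along the tool's x, y, z in mm, then the opening in per cent of the stroke, from 0 (shut) to 100 (fully open). A call has 1 to 12 rows; each row shifts and turns the commanded pose from where the row before left it, along the tool's axes as they then stand; what a row does not reach is not made up. A row lasts 1/8 s, in which the tool goes at most 62.5 mm and 10.7 degrees, less where a joint would pass 70% of its speed; a pose out of reach is approached as far as the arm can. A call is refused whole if a number of a shift passes 62.5 or a number of a turn 10.7, either way. A call with a gripper value outside its range is refused whole. The fingers move at their own pace and stop on an object; the grip force is fixed at half the most. Time passes only in rows, so rows that do not move let the fingers close. It gives the time, the measured TCP pose, the force, the opening and the grip force at its end, in the units of the state.
- get_obs(): the state, without advancing time (a new reading comes with each control period).
- get_image(name): name is "scene" or "top" or "wrist"; returns a dict with "pixels" (420x560x3 uint8, blue, green, red), "depth" (420x560 float32, mm along the optical axis (not along the pixel's ray), 0 where there is no reading), "fx", "fy", "cx", "cy" (pixels), "k1" (the pictures are not rectified: a ray, as slopes to the right and down, at radius r is drawn at 1 + k1 r^2 times it, then the intrinsics apply), "cam_to_world" (4x4, takes a point from camera to world coordinates); the wrist camera has in their place "tool_from_camera" (4x4, takes a point from camera to tool coordinates, whose origin is the TCP and whose axes are the flange's). Camera axes: x right, y up, looking along -z (the intrinsics and any distortion apply to the point x, -y, -z); pixel columns grow to the right and rows downward; lengths in mm; the calibration is good to about 2 mm. A picture is of the moment at which its call begins: read the wrist's pose just before it.
- job.close_job(): hands the job in; it is judged then, once.
Trained networks look in the newest picture that a camera, given by its name, has taken for a name from the list of things; names that differ only in an ending like _2 or _b are one class to them, and where a whole thing is asked for, a point or a joint stands for the part that bears it (a point fixed in the world has none). Each returns a list of dicts, best first, with "p" (0 to 1); they miss things now and then, are a little off and sometimes report something else, mostly with a low value. They report only what shows in the picture. A call takes as long as a camera call. They do not tell look-alikes from the thing itself.
- models.look_for(target, camera): "centre" ([x, y, z] in mm, in world coordinates, good to about 4 mm: the middle of the surface that is visible of it).
- models.regions_of(target, camera): "region" (420x560 bool, what is visible of it).
The state is a dict: "t": time; "qpos": joint angles; "qvel": joint speeds; "joint_torque": joint torques, N m; "ee_pos": TCP position; "orientation": TCP orientation; "ft_force": force on the tool from outside, world axes, zero at the start; "moment": the same for the moment, N m; "width": finger opening in mm; "grasp_force": force on a finger pad.
Only numpy, scipy, OpenCV 4.12 (cv2) and the standard library are available. Lean on these libraries where they do the work, as an engineer would, in place of code of your own. Each camera call takes 0.05 s, during which the arm holds its last target. There are 200 camera calls.

TASK

Stand each of the two amber bottles from the middle of the worktop in the middle of a yellow spill saucer, and each of the two white pots there in the middle of a blue one (the spare stock in the far right corner is not meant); of each kind, the taller goes in the larger saucer and the shorter in the smaller. Keep bottles and pots upright all the while, and leave the empty beaker and the clear vial among them where they stand.

Things in the scene. Friction and masses are not known exactly. Their poses are not given: they have to be found in the camera images.
- amber_tall: The taller amber glass bottle, with a black cap: body 66 mm in diameter, 135 mm high over all; the cap is 36 mm in diameter, from 115 to 135 mm up. 0.3 to 0.55 kg, loose, upright. Origin: centre of the underside; z up along the axis.
- amber_short: The shorter amber glass bottle, with a white cap: body 54 mm in diameter, 105 mm high over all; the cap is 29 mm in diameter, from 90 to 105 mm up. 0.17 to 0.31 kg, loose, upright. Origin: centre of the underside; z up along the axis.
- pot_tall: The taller white plastic pot, with a red lid: body 44 mm in diameter, straight up to about 60 mm; 78 mm high over all, the lid 38 mm in diameter from 67 to 78 mm up. About 0.1 kg, loose, upright. Origin: centre of the underside; z up along the axis.
- pot_low: The low white plastic pot with a white lid: 41 mm in diameter, 42 mm high over all, lid included. About 0.03 kg, loose, upright. Origin: centre of the underside; z up along the axis.
- yellow_large: The larger yellow spill saucer: a low round plastic dish fixed to the worktop, 96 mm wide inside, 106 mm outside; its floor is 4 mm above the worktop, its 5 mm wide rim stands 10 mm above the worktop. Origin: centre of its underside, on the worktop. Behind the four saucers stands a fixed monitor: its screen faces the robot at x = 0.735 m, from y = 0.08 to 0.60 m and z = 0.05 to 0.37 m; keep the gripper clear of it.
- yellow_small: The smaller yellow spill saucer: a low round plastic dish fixed to the worktop, 72 mm wide inside, 82 mm outside; its floor is 4 mm above the worktop, its 5 mm wide rim stands 10 mm above the worktop. Origin: centre of its underside, on the worktop.
- blue_large: The larger blue spill saucer: a low round plastic dish fixed to the worktop, 80 mm wide inside, 90 mm outside; its floor is 4 mm above the worktop, its 5 mm wide rim stands 10 mm above the worktop. Origin: centre of its underside, on the worktop.
- blue_small: The smaller blue spill saucer: a low round plastic dish fixed to the worktop, 58 mm wide inside, 68 mm outside; its floor is 4 mm above the worktop, its 5 mm wide rim stands 10 mm above the worktop. Origin: centre of its underside, on the worktop.
- beaker: An empty clear glass beaker, 54 mm in diameter, 70 mm high, standing loose among the bottles; not to be moved. Origin: centre of the underside; z up along the axis.
- clear_vial: A clear glass vial with a pale grey cap, 22 mm in diameter, 62 mm high, standing loose among the bottles; not to be moved. Origin: centre of the underside; z up along the axis.
Not all that is in view belongs to the job. Several things have the shape of the pot_low; the one meant has the colours described above.

How it is judged (in metres and radians):
At the end, for the whole second after the job is handed in: Each stands upright (0.1 rad), released and at rest on the floor of its saucer, within 15 mm of its centre: tall amber in large yellow, short amber in small yellow, taller pot in large blue, low pot in small blue. Beaker and clear vial within 20 mm of where they stood (horizontal distance between amber_tall and yellow_large below 0.015 m and z of amber_tall in the frame of yellow_large between 0.001 and 0.008 m and angle between each of amber_tall, amber_short, pot_tall, pot_low's own z axis and vertical below 0.1 rad and linear speed of each of amber_tall, amber_short, pot_tall, pot_low below 0.02 m/s and horizontal distance between amber_short and yellow_small below 0.015 m and z of amber_short in the frame of yellow_small between 0.001 and 0.008 m and horizontal distance between pot_tall and blue_large below 0.015 m and z of pot_tall in the frame of blue_large between 0.001 and 0.008 m and horizontal distance between pot_low and blue_small below 0.015 m and z of pot_low in the frame of blue_small between 0.001 and 0.008 m and distance of each of beaker, clear_vial from where it was at the start of the episode below 0.02 m); the robot touches nothing.
It fails at once if a bottle or pot is tipped by more than 0.5 rad (angle between any of amber_tall, amber_short, pot_tall, pot_low's own z axis and vertical above 0.5 rad).
It fails at once if the beaker or the clear vial is moved by more than 30 mm (distance of any of beaker, clear_vial from where it was at the start of the episode above 0.03 m).
It also fails if it takes over 120 s, if anything falls off the work surface, if the arm or the gripper's body presses on something with over 40 N, if the wrist force passes 120 N, or if a joint passes its speed limit or range.

## Working session

There is one attempt and no reset: what is moved stays moved. The work goes in short steps, Python scripts to look and compute and a tool call to move; the robot and the scene stay as the last step left them, time stands still between calls to the robot, and variables do not carry over. Pictures are saved under pics/ and viewed, at most 14 in all, crops included, and the job is handed in when it is done.

Besides the shell and the picture viewer there is one more tool, called as name(argument=value, ...) on one line, values as JSON. jog_arm: Moves the arm, as the interface text tells. Its arguments: {"type":"object","properties":{"increments":{"type":"array"}},"required":["increments"]}

```bash
mkdir -p pics
cat > h.py <<'E'
import numpy as np, cv2
from workcell import get_obs, get_image, job, models
def grab(n, f=None):
    im=get_image(n)
    if f: cv2.imwrite('pics/'+f, im['pixels'])
    return im
def rays(im,u,v):
    x=(np.asarray(u,float)-im['cx'])/im['fx']; y=(np.asarray(v,float)-im['cy'])/im['fy']
    xs,ys=x.copy(),y.copy()
    for _ in range(8):
        s=1+im['k1']*(xs**2+ys**2); xs=x/s; ys=y/s
    return xs,ys
def world(im,u,v,T=None,z=None):
    T=im['cam_to_world'] if T is None else T
    xs,ys=rays(im,u,v)
    if z is None:
        d=im['depth'][np.asarray(v,int),np.asarray(u,int)]
        return np.stack([xs*d,-ys*d,-d],-1)@T[:3,:3].T+T[:3,3]
    D=np.stack([xs,-ys,-np.ones_like(xs)],-1)@T[:3,:3].T
    return T[:3,3]+D*((z-T[2,3])/D[...,2])[...,None]
E
python3 - <<'E'
from h import *
t=grab('top','top.png'); s=grab('scene','scene.png')
o=get_obs(); print(o['t'],o['ee_pos'],o['orientation'],o['width'])
print(t['cam_to_world'].round(2),s['cam_to_world'].round(2))
for n in 'amber_tall amber_short pot_tall pot_low yellow_large yellow_small blue_large blue_small beaker clear_vial'.split():
    for c in ('top','scene'):
        print(n,c,[(np.round(r['centre']).tolist(),round(r['p'],2)) for r in models.look_for(n,c)][:5])
E
```

```text
0.1 [ 242.52776246 -575.4587843   221.96685752] [-3.07795960e+00 -6.22023304e-01  4.09554159e-04] 87.76608555307027
[[ 1.00000e-02  9.80000e-01 -2.10000e-01  3.03050e+02]
 [-1.00000e+00  1.00000e-02 -0.00000e+00 -9.11000e+00]
 [ 0.00000e+00  2.10000e-01  9.80000e-01  1.11404e+03]
 [ 0.00000e+00  0.00000e+00  0.00000e+00  1.00000e+00]] [[-8.6000e-01  2.9000e-01 -4.3000e-01 -4.3720e+01]
 [-5.2000e-01 -4.4000e-01  7.3000e-01  9.5721e+02]
 [ 2.0000e-02  8.5000e-01  5.3000e-01  7.7434e+02]
 [ 0.0000e+00  0.0000e+00  0.0000e+00  1.0000e+00]]
amber_tall top [([438.0, -359.0, 104.0], 0.93)]
amber_tall scene [([434.0, -349.0, 73.0], 0.58), ([444.0, -25.0, 59.0], 0.17)]
amber_short top [([447.0, -42.0, 84.0], 0.77)]
amber_short scene [([445.0, -24.0, 58.0], 0.94)]
pot_tall top [([435.0, -202.0, 78.0], 0.81)]
pot_tall scene [([432.0, -186.0, 50.0], 0.62)]
pot_low top [([596.0, -120.0, 47.0], 0.76), ([665.0, -2.0, 44.0], 0.55), ([580.0, -35.0, 44.0], 0.54), ([551.0, 47.0, 41.0], 0.52)]
pot_low scene [([577.0, -27.0, 27.0], 0.63), ([547.0, 61.0, 33.0], 0.63), ([592.0, -105.0, 30.0], 0.61), ([662.0, 12.0, 25.0], 0.51), ([653.0, -72.0, 32.0], 0.51)]
yellow_large top [([440.0, 163.0, 5.0], 0.62)]
yellow_large scene [([439.0, 167.0, 5.0], 0.84), ([574.0, -21.0, 30.0], 0.63), ([573.0, 138.0, 5.0], 0.23)]
yellow_small top [([574.0, 329.0, 1.0], 0.91)]
yellow_small scene [([575.0, 331.0, 4.0], 0.73)]
blue_large top [([425.0, 324.0, 10.0], 0.64)]
blue_large scene [([433.0, 320.0, 4.0], 0.66)]
blue_small top [([574.0, 141.0, 5.0], 0.71)]
blue_small scene [([573.0, 138.0, 2.0], 0.55), ([438.0, 168.0, 10.0], 0.2)]
beaker top [([606.0, -353.0, 32.0], 0.89)]
beaker scene [([595.0, -331.0, 45.0], 0.87)]
clear_vial top [([573.0, -206.0, 60.0], 0.44)]
clear_vial scene [([575.0, -204.0, 39.0], 0.46)]
```

View pics/top.png

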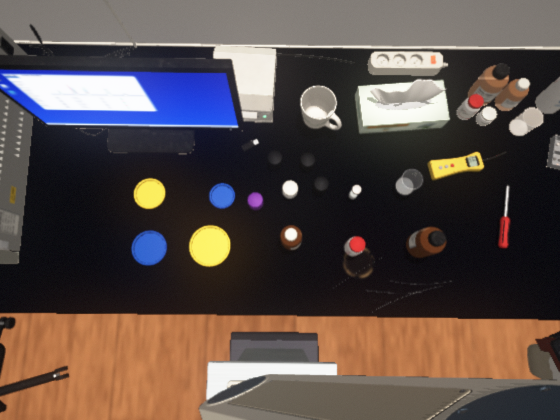

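View pics/scene.png

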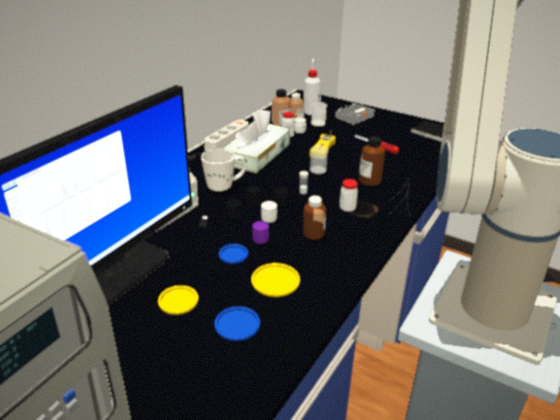

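Top view: the saucers are at (210,246) large yellow, (150,193) small yellow, (149,248) large blue and (222,195) small blue. Tall amber is at (428,242), short amber (291,236), red-lid pot (356,247) and the white low pot (290,189). The beaker is at (407,183) and the vial at (355,191). The purple pot and the dark discs near (275–320,157–184) are decoys. There is also something dark beside the pot at (360,263).

Run:
```python
from h import *
t=grab('top')
H=dict(amber_tall=135,amber_short=105,pot_tall=78,pot_low=42,yellow_large=10,yellow_small=10,blue_large=10,blue_small=10,beaker=70,clear_vial=62)
for n,h in H.items():
    for r in models.regions_of(n,'top')[:4]:
        v,u=np.nonzero(r['region']); P=world(t,u,v); ok=t['depth'][v,u]>0; P=P[ok]
        top=P[P[:,2]>h-8] if h>10 else P
        c=world(t,np.array([u.mean()]),np.array([v.mean()]),z=float(h))[0]
        mm=lambda Q:((Q.min(0)+Q.max(0))/2).round().tolist() if len(Q) else None
        print(n,round(r['p'],2),'n',len(u),len(top),'px',u.mean().round(),v.mean().round(),'topmean',top.mean(0).round() if len(top) else None,mm(top),'sz',np.ptp(top,axis=0).round() if len(top) else None,'zproj',c.round())
# colour fits of saucers
hsv=cv2.cvtColor(t['pixels'],cv2.COLOR_BGR2HSV)
for nm,lo,hi in(('y',(20,150,120),(35,255,255)),('b',(100,150,80),(125,255,255))):
    m=cv2.inRange(hsv,lo,hi); N,_,st,ce=cv2.connectedComponentsWithStats(m)
    for i in range(1,N):
        if 300<st[i,4]<3000: print(nm,st[i],world(t,ce[i:i+1,0],ce[i:i+1,1],z=8.)[0].round(1))
# everything standing up in work region
v,u=np.mgrid[0:420,0:560]; P=world(t,u,v); m=((P[...,2]>18)&(t['depth']>0)&(P[...,0]>330)&(P[...,0]<720)&(P[...,1]<120)&(P[...,1]>-480)).astype(np.uint8)
N,l,st,_=cv2.connectedComponentsWithStats(m)
for i in range(1,N):
    if st[i,4]>20: Q=P[l==i]; print('blob',st[i],Q.min(0).round(),Q.max(0).round())
```

```text
amber_short 0.97 n 436 116 px 291.0 237.0 topmean [455. -41. 102.] [455.0, -41.0, 103.0] sz [27. 26. 10.] zproj [446. -42. 105.]
pot_tall 0.82 n 304 191 px 354.0 245.0 topmean [ 437. -203.   76.] [437.0, -204.0, 77.0] sz [37. 35. 12.] zproj [ 433. -197.   78.]
pot_tall 0.44 n 921 685 px 425.0 242.0 topmean [ 441. -368.  108.] [444.0, -376.0, 104.0] sz [65. 65. 67.] zproj [ 442. -369.   78.]
pot_low 0.72 n 246 165 px 275.0 159.0 topmean [667.   1.  40.] [668.0, 1.0, 40.0] sz [39. 34. 11.] zproj [661.  -1.  42.]
pot_low 0.69 n 221 177 px 255.0 200.0 topmean [553.  49.  40.] [553.0, 49.0, 40.0] sz [38. 36. 11.] zproj [549.  48.  42.]
pot_low 0.61 n 217 172 px 290.0 189.0 topmean [585. -40.  40.] [585.0, -41.0, 40.0] sz [36. 36. 12.] zproj [581. -41.  42.]
pot_low 0.59 n 230 168 px 307.0 161.0 topmean [663. -86.  40.] [663.0, -85.0, 39.0] sz [40. 37. 11.] zproj [657. -85.  42.]
yellow_large 0.74 n 1268 1264 px 210.0 245.0 topmean [437. 166.   3.] [436.0, 165.0, 5.0] sz [102. 105.  18.] zproj [436. 165.  10.]
yellow_small 0.87 n 784 782 px 149.0 193.0 topmean [575. 333.   3.] [576.0, 334.
[... 1062 characters left out ...]
 150  16  17 199] [648. -19.  18.] [687.  20.  46.]
blob [300 152  16  17 203] [ 643. -106.   19.] [683. -67.  45.]
blob [429 158  28  21 408] [ 621. -480.   18.] [ 677. -411.   29.]
blob [397 169  26  24 341] [ 579. -373.   18.] [ 631. -322.   73.]
blob [313 176  16  17 205] [ 578. -140.   19.] [ 617. -101.   45.]
blob [283 180  15  17 204] [567. -59.  18.] [607. -22.  46.]
blob [350 185  12  12 101] [ 568. -221.   19.] [ 589. -198.   65.]
blob [248 192  15  17 202] [534.  31.  19.] [572.  68.  46.]
blob [280 225  22  24 423] [428. -69.  18.] [481. -16. 108.]
blob [407 226  39  32 911] [ 411. -409.   18.] [ 479. -343.  138.]
blob [345 236  20  19 300] [ 415. -221.   19.] [ 458. -182.   82.]
```

jog_arm(increments=[0,0,7.62,0,0,0,100,0,0,7.62,0,0,0,100,0,0,7.62,0,0,0,100,0,0,0,29,-28.5,0,100,0,0,0,29,-28.5,0,100,0,0,0,29,-28.5,0,100,0,0,0,29,-28.5,0,100,0,0,0,29,-28.5,0,100,0,0,0,29,-28.5,0,100,0,0,0,29,-28.5,0,100,0,0,0,0,0,0,100])

```text
t: 3.02
ee_pos: [447.3, -374.8, 222.8]
orientation: [-3.142, -0.005, -0.001]
ft_force: [-0.3, -0.6, 0.3]
width: 87.9
grasp_force: 0.0
```

```bash
cat >> h.py <<'E'
from scipy.spatial.transform import Rotation
def wristT(im,o):
    T=np.eye(4);T[:3,:3]=Rotation.from_rotvec(o['orientation']).as_matrix();T[:3,3]=o['ee_pos']
    return T@im['tool_from_camera']
def blobs(f=None,box=(-1e3,2e3,-1e3,1e3),zmin=18):
    o=get_obs(); im=grab('wrist',f); T=wristT(im,o)
    v,u=np.mgrid[0:420,0:560]; P=world(im,u,v,T)
    m=((P[...,2]>zmin)&(im['depth']>0)&(P[...,0]>box[0])&(P[...,0]<box[1])&(P[...,1]>box[2])&(P[...,1]<box[3])&(P[...,2]<150)).astype(np.uint8)
    N,l,st,_=cv2.connectedComponentsWithStats(m)
    for i in range(1,N):
        if st[i,4]>60:
            Q=P[l==i]; zt=np.percentile(Q[:,2],98); W=Q[Q[:,2]>zt-7]
            print('blob',st[i],'x %.0f..%.0f y %.0f..%.0f'%(Q[:,0].min(),Q[:,0].max(),Q[:,1].min(),Q[:,1].max()),'ztop %.0f'%zt,'topmid',((W.min(0)+W.max(0))/2).round(1),'sz',np.ptp(W,axis=0).round(), 'mean', W.mean(0).round(1))
    return im,T,P
E
python3 - <<'E'
from h import *
im,T,P=blobs('w1.png'); print(T.round(2))
Q=P[(P[...,2]>15)&(P[...,2]<150)&(im['depth']>0)]; Q=Q[np.hypot(Q[:,0]-445,Q[:,1]+376)<50]
for z in range(20,140,10):
    W=Q[abs(Q[:,2]-z)<5]
    if len(W)>10: print(z,len(W),W.min(0).round()[:2],W.max(0).round()[:2])
E
```

```text
blob [  0   0  34  12 292] x 642..653 y -105..-77 ztop 42 topmid [644.2 -90.2  39.1] sz [ 4. 16.  7.] mean [644.5 -90.3  39.8]
blob [ 224    0   57   69 1886] x 578..631 y -375..-322 ztop 71 topmid [ 604.5 -348.5   68.4] sz [53. 53.  8.] mean [ 609.4 -347.1   68.9]
blob [ 319    0  127   30 1680] x 621..651 y -552..-417 ztop 26 topmid [ 636.  -484.2   23.6] sz [ 30. 135.   9.] mean [ 639.9 -460.6   23.4]
blob [  24   29   50   44 1636] x 578..618 y -143..-102 ztop 43 topmid [ 597.9 -122.3   40.3] sz [40. 40.  8.] mean [ 597.4 -123.7   41.5]
blob [  0  53   9  31 189] x 567..600 y -63..-49 ztop 29 topmid [583.2 -57.6  25.4] sz [28. 11.  8.] mean [582.2 -59.5  24.7]
blob [104  52  40  30 793] x 567..590 y -222..-199 ztop 62 topmid [ 578.8 -210.2   59.4] sz [22. 23.  8.] mean [ 578.6 -211.3   60.6]
blob [445 124  33  68 998] x 441..522 y -610..-581 ztop 25 topmid [ 481.5 -595.5   21.9] sz [81. 30.  8.] mean [ 482.3 -593.8   22. ]
blob [   0  158   39   49 1505] x 428..482 y -74..-45 ztop 68 topmid [450.4 -64.9  67.3] sz [36. 13. 12.] mean [450.2 -68.2  65.5]
blob [ 252  159   66   74 37
[... 173 characters left out ...]
79 topmid [ 436.3 -205.9   76. ] sz [38. 38.  8.] mean [ 437.2 -207.1   77.3]
[[ 0.0000e+00  9.6000e-01  2.6000e-01  5.1892e+02]
 [-1.0000e+00  0.0000e+00  0.0000e+00 -3.7513e+02]
 [ 0.0000e+00 -2.6000e-01  9.6000e-01  3.8488e+02]
 [ 0.0000e+00  0.0000e+00  0.0000e+00  1.0000e+00]]
20 26 [ 470. -401.] [ 479. -359.]
30 33 [ 461. -402.] [ 480. -348.]
40 39 [ 452. -397.] [ 480. -346.]
50 43 [ 458. -399.] [ 480. -348.]
60 55 [ 452. -403.] [ 480. -346.]
70 70 [ 454. -398.] [ 480. -347.]
80 62 [ 458. -401.] [ 480. -349.]
90 105 [ 426. -413.] [ 480. -348.]
100 1075 [ 416. -412.] [ 479. -348.]
110 821 [ 421. -406.] [ 474. -352.]
120 84 [ 445. -398.] [ 465. -363.]
130 1271 [ 430. -400.] [ 466. -363.]
```

View pics/w1.png

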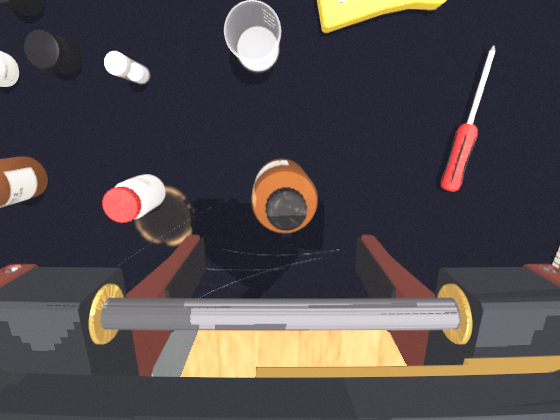

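Wrist view: the tall bottle is at (285,200), between the fingers, and its body is straight up to about z 98. The dark thing by the red-lid pot at (165,217) is a flat ring stain, so it's harmless.

jog_arm(increments=[0,0,0,0,4.7,30,100,0,0,0,0,0,35,100,0,0,0,0,0,35,100,0,0,0,0,0,35,100,0,0,0,0,0,23,100,0,0,0,0,0,0,100,0,0,0,0,0,0,0,0,0,0,0,0,0,0,0,0,0,0,0,0,0,0,0,0,0,0,0,0])

```text
t: 4.32
ee_pos: [446.4, -381.2, 65.7]
orientation: [3.141, -0.0, 0.002]
ft_force: [0.4, 3.5, 6.9]
width: 64.9
grasp_force: 29.9
```

jog_arm(increments=[0,0,0,0,0,-10,0,0,0,0,0,0,-25,0,0,0,0,0,0,-35,0,0,0,0,0,0,-35,0,0,0,0,0,-10,-25,0,0,0,0,0,-25,-10,0,0,0,0,0,-37,0,0,0,0,0,0,-40,0,0,0,0,0,0,-40,0,0,0,0,0,0,-40,0,0,0,0,0,0,-40,0,0,0,0,0,0,-40,0,0])

```text
t: 5.82
ee_pos: [444.3, -106.8, 204.0]
orientation: [-3.141, -0.0, 0.003]
ft_force: [-0.0, 0.0, -3.2]
width: 64.9
grasp_force: 29.8
```

jog_arm(increments=[0,0,0,0,-40,0,0,0,0,0,0,-40,0,0,0,0,0,0,-40,0,0,0,0,0,0,-40,0,0,0,0,0,0,-40,0,0,0,0,0,0,-40,0,0,0,0,0,0,-20,0,0,0,0,0,0,-10,0,0,0,0,0,0,0,0,0])

```text
t: 6.95
ee_pos: [445.0, 161.1, 204.3]
orientation: [3.141, 0.002, -0.001]
ft_force: [-0.4, -0.6, -3.1]
width: 65.0
grasp_force: 29.8
```

```bash
cat > sau.py <<'E'
from h import *
import sys
def sau(col,f,xy,r):
    o=get_obs(); im=grab('wrist',f); T=wristT(im,o)
    hsv=cv2.cvtColor(im['pixels'],cv2.COLOR_BGR2HSV)
    lo,hi={'y':((20,150,60),(35,255,255)),'b':((100,150,40),(125,255,255))}[col]
    m=cv2.inRange(hsv,lo,hi); v,u=np.nonzero(m); P=world(im,u,v,T,z=8.)
    k=np.hypot(P[:,0]-xy[0],P[:,1]-xy[1])<r+25; P=P[k]
    print('ee',o['ee_pos'].round(1) if hasattr(o['ee_pos'],'round') else o['ee_pos'],'n',len(P),'min',P.min(0).round(1),'max',P.max(0).round(1))
    from scipy.spatial import ConvexHull
    from scipy.optimize import least_squares
    H=P[ConvexHull(P[:,:2]).vertices,:2]
    s=least_squares(lambda c:np.hypot(H[:,0]-c[0],H[:,1]-c[1])-r,xy,loss='soft_l1',f_scale=1.)
    print('circle',s.x.round(1),'res',np.abs(s.fun).mean().round(1),'hull',len(H))
    return im,T
if __name__=='__main__': sau(sys.argv[1],sys.argv[2],[float(sys.argv[3]),float(sys.argv[4])],float(sys.argv[5]))
E
python3 sau.py y w2.png 437 166 53
python3 -c "
from h import *
blobs(None,(380,520,90,240),110)"
```

```text
ee [445.  161.1 204.3] n 2517 min [384.7 112.5   8. ] max [490.  218.6   8. ]
circle [437.4 165.6] res 0.3 hull 38
blob [241 179  71  19  98] x 465..478 y 137..189 ztop 150 topmid [471.3 162.8 146.8] sz [14. 52.  6.] mean [474.5 163.3 147.1]
```

View pics/w2.png

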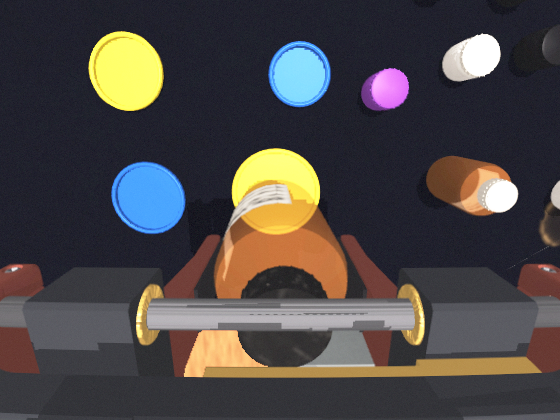

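Large yellow saucer at (437.4,165.6), which agrees with the top view. The bottle hangs upright in the fingers and is centred on the TCP.

jog_arm(increments=[0,0,0,-4,-2.3,20,0,0,0,0,-3.7,-2.2,35,0,0,0,0,0,0,35,0,0,0,0,0,0,25,0,0,0,0,0,0,10,0,0,0,0,0,0,5,0,0,0,0,0,0,3,0,0,0,0,0,0,0,0])

```text
t: 8.05
ee_pos: [438.6, 165.4, 72.2]
orientation: [-3.141, 0.0, -0.002]
ft_force: [-0.4, -0.7, -3.0]
width: 65.1
grasp_force: 29.8
```

jog_arm(increments=[0,0,0,-0.8,0,2.2,0,0,0,0,0,0,0,0,0,0,0,0,0,0,100,0,0,0,0,0,0,100,0,0,0,0,0,0,100,0,0,0,0,0,0,100,0,0,0,0,0,-20,100,0,0,0,0,0,-40,100,0,0,0,0,0,-40,100,0,0,0,0,0,-40,100])

```text
t: 9.3
ee_pos: [437.1, 165.2, 210.7]
orientation: [3.142, -0.0, -0.0]
ft_force: [0.4, 0.6, -0.8]
width: 87.9
grasp_force: 0.0
```

jog_arm(increments=[0,0,0,0,30,0,100,0,0,0,0,38,0,100,0,0,0,4,38,0,100,0,0,0,4,38,0,100,0,0,0,4,38,0,100,0,0,0,4,25,0,100,0,0,0,0,0,0,100])

```text
t: 10.18
ee_pos: [453.4, -42.9, 209.5]
orientation: [3.142, -0.005, 0.0]
ft_force: [0.6, -0.5, 0.5]
width: 87.9
grasp_force: 0.0
```

```bash
python3 -c "
from h import *
print(get_obs()['ee_pos'])
blobs(None,(360,620,-90,240),18)
t=grab('top'); v,u=np.mgrid[0:420,0:560];P=world(t,u,v);k=(P[...,2]>112)&(P[...,2]<142)&(abs(P[...,0]-437)<50)&(abs(P[...,1]-166)<50)&(t['depth']>0);print(P[k].mean(0),P[k].min(0),P[k].max(0))"
```

```text
[453.39426327 -42.86587838 209.46128764]
blob [ 258   42   39   45 1320] x 566..605 y -60..-22 ztop 44 topmid [585.6 -40.9  40.8] sz [39. 38.  8.] mean [585.5 -40.8  41.9]
blob [ 173   78   43   41 1335] x 533..572 y 28..68 ztop 43 topmid [552.6  48.8  40.5] sz [39. 39.  7.] mean [552.4  48.1  41.7]
blob [ 254  163   53   59 2444] x 430..483 y -73..-17 ztop 105 topmid [455.3 -42.3 102.1] sz [29. 31.  8.] mean [456.1 -42.2 103.5]
blob [  14  174  120   79 6574] x 407..472 y 131..194 ztop 139 topmid [440.1 163.  136. ] sz [36. 36.  9.] mean [440.5 160.7 137.1]
[435.53321206 162.43517032 132.56533264] [414.50543576 139.75023967 112.00892814] [462.02343469 185.97017824 141.97521706]
```

jog_arm(increments=[0,0,0,2,0,30,100,0,0,0,0,0,40,100,0,0,0,0,0,40,100,0,0,0,0,0,35,100,0,0,0,0,0,27,100,0,0,0,0,0,0,100,0,0,0,0,0,0,0,0,0,0,0,0,0,0,0,0,0,0,0,0,0,0,0,0,0,0,0,0])

```text
t: 11.52
ee_pos: [455.9, -42.0, 38.2]
orientation: [3.141, 0.0, 0.002]
ft_force: [-1.2, -1.4, 9.0]
width: 53.4
grasp_force: 29.9
```

jog_arm(increments=[0,0,0,0,0,-10,0,0,0,0,0,0,-25,0,0,0,0,0,0,-35,0,0,0,0,0,0,-40,0,0,0,0,4,-10,-25,0,0,0,0,8,-24,-10,0,0,0,0,12,-38,0,0,0,0,0,12,-38,0,0,0,0,0,12,-38,0,0,0,0,0,12,-38,0,0,0,0,0,12,-38,0,0,0,0,0,12,-38,0,0])

```text
t: 13.02
ee_pos: [539.1, 221.5, 182.7]
orientation: [3.141, -0.0, -0.001]
ft_force: [-0.7, -0.4, -1.7]
width: 53.1
grasp_force: 29.7
```

jog_arm(increments=[0,0,0,12,-38,0,0,0,0,0,12,-38,0,0,0,0,0,10,-22,0,0,0,0,0,6,-10,0,0,0,0,0,0,0,0,0])

```text
t: 13.65
ee_pos: [579.2, 328.2, 182.3]
orientation: [3.141, 0.0, -0.001]
ft_force: [-0.0, -0.5, -3.5]
width: 53.1
grasp_force: 29.7
```

```bash
python3 sau.py y w3.png 575 332 41
python3 -c "
from h import *
blobs(None,(500,650,250,420),100)"
```

```text
ee [579.2 328.2 182.3] n 1914 min [533.4 290.6   8. ] max [615. 373.   8.]
circle [574.5 331.9] res 0.3 hull 38
```

jog_arm(increments=[0,0,0,-2.3,-2,20,0,0,0,0,-2.2,-1.7,35,0,0,0,0,0,0,35,0,0,0,0,0,0,30,0,0,0,0,0,0,12,0,0,0,0,0,0,5,0,0,0,0,0,0,2.5,0,0,0,0,0,0,0,0])

```text
t: 14.75
ee_pos: [575.4, 332.3, 43.8]
orientation: [-3.141, 0.0, -0.002]
ft_force: [0.2, -1.1, -2.8]
width: 53.2
grasp_force: 29.7
```

jog_arm(increments=[0,0,0,-0.5,0,1.5,0,0,0,0,0,0,0,0,0,0,0,0,0,0,100,0,0,0,0,0,0,100,0,0,0,0,0,0,100,0,0,0,0,0,-20,100,0,0,0,0,0,-40,100,0,0,0,0,0,-40,100,0,0,0,0,0,-40,100,0,0,0,-10,39,0,100,0,0,0,-10,39,0,100,0,0,0,-10,39,0,100])

```text
t: 16.25
ee_pos: [544.3, 214.1, 183.1]
orientation: [-3.141, -0.0, -0.003]
ft_force: [-0.0, 0.4, 0.2]
width: 87.6
grasp_force: 0.0
```

jog_arm(increments=[0,0,0,-10,39,0,100,0,0,0,-10,39,0,100,0,0,0,-10,39,0,100,0,0,0,-10,39,0,100,0,0,0,-10,39,0,100,0,0,0,-10,39,0,100,0,0,0,-10,39,0,100,0,0,0,-10,39,0,100,0,0,0,-10,39,0,100,0,0,0,-10,39,0,100,0,0,0,-7,30,0,100,0,0,0,0,0,0,100])

```text
t: 17.75
ee_pos: [437.3, -206.6, 182.7]
orientation: [3.141, -0.005, 0.003]
ft_force: [0.6, -0.4, 0.4]
width: 87.8
grasp_force: 0.0
```

```bash
python3 -c "
from h import *
print(get_obs()['ee_pos'])
blobs(None,(360,500,-300,-100),18)
t=grab('top','t2.png'); v,u=np.mgrid[0:420,0:560];P=world(t,u,v)
for x,y,h in ((575,332,109),(437,166,139)):
  k=(P[...,2]>h-8)&(P[...,2]<h+8)&(abs(P[...,0]-x)<50)&(abs(P[...,1]-y)<50)&(t['depth']>0);Q=P[k];print(Q.mean(0),(Q.min(0)+Q.max(0))/2)"
```

```text
[ 437.33302562 -206.5756387   182.69397448]
blob [ 256  173   45   53 1863] x 418..460 y -227..-184 ztop 79 topmid [ 437.2 -205.2   76.2] sz [38. 38.  8.] mean [ 437.9 -205.3   77.6]
[573.53298766 333.77562122 105.63134258] [573.69794387 333.91654649 105.38838702]
[438.81518899 163.15815805 136.03999941] [438.84196284 163.21113681 136.5003904 ]
```

jog_arm(increments=[0,0,0,1,-1,30,100,0,0,0,0,0,40,100,0,0,0,0,0,40,100,0,0,0,0,0,32,100,0,0,0,0,0,19,100,0,0,0,0,0,0,100,0,0,0,0,0,0,0,0,0,0,0,0,0,0,0,0,0,0,0,0,0,0,0,0,0,0,0,0,0,0,0,0,0,0,0])

```text
t: 19.23
ee_pos: [438.4, -204.1, 20.7]
orientation: [3.141, -0.0, 0.001]
ft_force: [-1.2, 0.0, 3.2]
width: 43.6
grasp_force: 30.0
```

jog_arm(increments=[0,0,0,0,0,-12,0,0,0,0,0,0,-30,0,0,0,0,0,0,-40,0,0,0,0,0,0,-45,0,0,0,0,0,-10,-33,0,0,0,0,-1,-25,-10,0,0,0,0,-1,-41,0,0,0,0,0,-1,-41,0,0,0,0,0,-1,-41,0,0,0,0,0,-1,-41,0,0,0,0,0,-1,-41,0,0,0,0,0,-1,-41,0,0])

```text
t: 20.72
ee_pos: [431.0, 78.3, 191.2]
orientation: [-3.141, 0.0, -0.001]
ft_force: [0.1, -0.2, -0.1]
width: 43.2
grasp_force: 30.0
```

jog_arm(increments=[0,0,0,-1,-41,0,0,0,0,0,-1,-41,0,0,0,0,0,-1,-41,0,0,0,0,0,0,-41,0,0,0,0,0,0,-41,0,0,0,0,0,0,-30,0,0,0,0,0,0,-10,0,0,0,0,0,0,0,0,0])

```text
t: 21.72
ee_pos: [428.1, 321.8, 190.6]
orientation: [3.141, 0.001, -0.0]
ft_force: [-0.9, 0.1, -0.7]
width: 43.2
grasp_force: 30.0
```

```bash
python3 sau.py b w4.png 429 322 45
```

```text
ee [428.1 321.8 190.6] n 3833 min [392.  276.6   8. ] max [474.3 367.4   8. ]
circle [429.7 321.9] res 0.5 hull 35
```

jog_arm(increments=[0,0,0,1.5,0,25,0,0,0,0,0,0,40,0,0,0,0,0,0,40,0,0,0,0,0,0,35,0,0,0,0,0,0,15,0,0,0,0,0,0,8,0,0,0,0,0,0,2,0,0,0,0,0,0,0,0])

```text
t: 22.78
ee_pos: [430.5, 322.4, 26.3]
orientation: [-3.141, 0.0, -0.002]
ft_force: [0.4, -0.2, -1.0]
width: 43.2
grasp_force: 30.0
```

jog_arm(increments=[0,0,0,-0.5,0,1.6,0,0,0,0,0,0,0,0,0,0,0,0,0,0,100,0,0,0,0,0,0,100,0,0,0,0,0,0,100,0,0,0,0,0,0,100,0,0,0,0,0,-20,100,0,0,0,0,0,-45,100,0,0,0,0,0,-50,100,0,0,0,0,0,-50,100,0,0,0,16,38,0,100,0,0,0,16,38,0,100])

```text
t: 24.28
ee_pos: [461.8, 245.6, 189.8]
orientation: [-3.141, -0.002, -0.003]
ft_force: [-0.5, -0.4, -1.4]
width: 87.9
grasp_force: 0.0
```

jog_arm(increments=[0,0,0,16,38,0,68,0,0,0,16,38,0,68,0,0,0,16,38,0,68,0,0,0,16,38,0,68,0,0,0,16,38,0,68,0,0,0,16,38,0,68,0,0,0,15,38,0,68,0,0,0,12,21,0,68,0,0,0,0,0,0,68])

```text
t: 25.4
ee_pos: [584.9, -41.9, 188.7]
orientation: [-3.141, 0.003, -0.0]
ft_force: [0.0, -0.1, -0.3]
width: 59.9
grasp_force: 0.0
```

```bash
python3 -c "
from h import *
print(get_obs()['ee_pos'])
blobs('w5.png',(500,720,-200,90),18)
t=grab('top'); v,u=np.mgrid[0:420,0:560];P=world(t,u,v)
for x,y,h in ((429,322,82),):
  k=(P[...,2]>h-8)&(P[...,2]<h+8)&(abs(P[...,0]-x)<50)&(abs(P[...,1]-y)<50)&(t['depth']>0);Q=P[k];print(Q.mean(0),(Q.min(0)+Q.max(0))/2)"
```

```text
[584.87239691 -41.91090131 188.70069943]
blob [ 217   92   42   43 1363] x 647..688 y -20..19 ztop 44 topmid [ 6.675e+02 -3.000e-01  4.070e+01] sz [40. 39.  8.] mean [ 6.677e+02 -3.000e-01  4.190e+01]
blob [ 303   97   42   42 1343] x 643..683 y -106..-66 ztop 44 topmid [663.1 -86.4  41. ] sz [39. 40.  8.] mean [663.2 -86.   42. ]
blob [ 333  161   42   40 1255] x 580..618 y -141..-101 ztop 43 topmid [ 598.5 -121.1   40.5] sz [38. 39.  8.] mean [ 599.1 -120.6   41.8]
blob [ 260  172   38   41 1180] x 566..606 y -62..-22 ztop 43 topmid [586.2 -41.3  40.4] sz [40. 39.  8.] mean [587.  -41.4  41.8]
blob [418 193  20  16 165] x 574..586 y -200..-198 ztop 61 topmid [ 580.5 -199.2   57.8] sz [10.  2.  7.] mean [ 580.5 -199.2   58. ]
blob [ 178  201   41   40 1246] x 534..574 y 28..68 ztop 43 topmid [553.5  48.2  39.9] sz [39. 39.  7.] mean [554.2  47.9  41.5]
[426.08015888 321.29897502  79.67308283] [425.50692627 321.99540377  79.82922189]
```

View pics/w5.png

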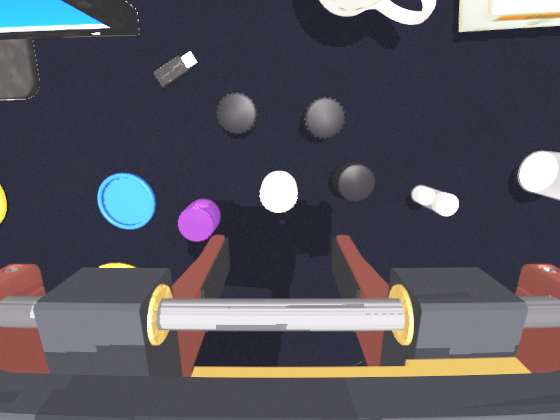

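White low pot at (279,192), lying between the fingers. The dark decoys at (353,181), (325,118) and (237,113) stay clear with the narrower opening.

jog_arm(increments=[0,0,0,1,0,30,68,0,0,0,0,-0.5,45,68,0,0,0,0,0,45,68,0,0,0,0,0,35,68,0,0,0,0,0,19,68,0,0,0,0,0,0,68,0,0,0,0,0,0,0,0,0,0,0,0,0,0,0,0,0,0,0,0,0,0,0,0,0,0,0,0])

```text
t: 26.75
ee_pos: [586.2, -40.6, 16.2]
orientation: [3.141, -0.001, 0.003]
ft_force: [-0.2, 1.0, 7.1]
width: 38.8
grasp_force: 30.0
```

jog_arm(increments=[0,0,0,0,0,-10,0,0,0,0,0,0,-30,0,0,0,0,0,0,-40,0,0,0,0,0,0,-40,0,0,0,0,-1,-20,-10,0,0,0,0,-3,-40,0,0,0,0,0,-3,-40,0,0,0,0,0,-3,-40,0,0,0,0,0,-3,-25,0,0,0,0,0,-1,-15,0,0,0,0,0,0,0,0,0])

```text
t: 28.12
ee_pos: [570.8, 140.4, 144.4]
orientation: [3.141, 0.002, -0.001]
ft_force: [-0.4, -0.2, -0.8]
width: 38.6
grasp_force: 30.0
```

```bash
python3 sau.py b w6.png 572 140 34
```

```text
ee [570.8 140.4 144.4] n 2542 min [544.8 104.9   8. ] max [604.8 173.2   8. ]
circle [570.5 139.1] res 0.4 hull 31
```

View pics/w6.png

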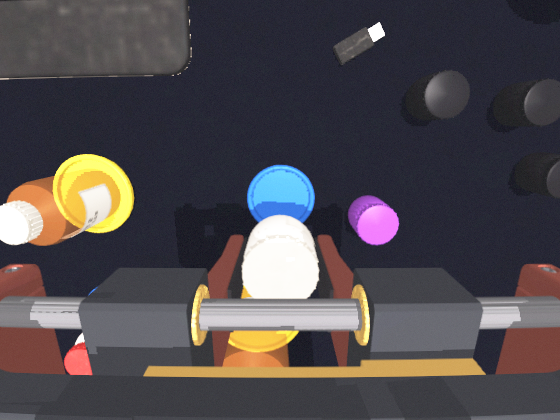

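The low pot hangs upright at (281,257), just in front of the small blue saucer at (281,197). Lowering it now.

jog_arm(increments=[0,0,0,0,1,25,0,0,0,0,0,0,35,0,0,0,0,0,0,35,0,0,0,0,0,0,17,0,0,0,0,0,0,8,0,0,0,0,0,0,2.5,0,0,0,0,0,0,0,0])

```text
t: 29.05
ee_pos: [572.0, 138.6, 23.2]
orientation: [-3.141, 0.0, -0.002]
ft_force: [-0.2, 0.4, 0.4]
width: 38.5
grasp_force: 30.0
```

jog_arm(increments=[0,0,0,-0.5,0,1.5,0,0,0,0,-0.5,0,1.3,0,0,0,0,0,0,0,0,0,0,0,0,0,0,75,0,0,0,0,0,0,75,0,0,0,0,0,0,75,0,0,0,0,0,-15,75,0,0,0,0,0,-40,75,0,0,0,0,0,-50,75,0,0,0,0,0,-50,75,0,0,0,0,20,-10,75,0,0,0,0,40,0,75])

```text
t: 30.55
ee_pos: [570.8, 78.4, 186.3]
orientation: [-3.141, -0.003, -0.004]
ft_force: [-0.4, -0.6, -1.0]
width: 65.6
grasp_force: 0.0
```

jog_arm(increments=[0,0,0,0,40,0,75,0,0,0,0,40,0,75,0,0,0,0,40,0,75,0,0,0,0,0,0,75,0,0,0,0,0,0,75])

```text
t: 31.18
ee_pos: [569.8, -41.6, 184.3]
orientation: [-3.141, 0.002, 0.001]
ft_force: [-0.3, 0.4, -0.1]
width: 66.0
grasp_force: 0.0
```

```bash
python3 -c "
from h import *
o=get_obs();print(o['t'],o['ee_pos'])
t=grab('top','t3.png'); grab('scene','s3.png'); v,u=np.mgrid[0:420,0:560];P=world(t,u,v)
for x,y,h in ((437.5,166,139),(574.5,332,109),(429.5,322,82),(571.5,139.5,46),(605,-348,70),(578.5,-210,62)):
  k=(P[...,2]>h-8)&(P[...,2]<h+8)&(abs(P[...,0]-x)<50)&(abs(P[...,1]-y)<50)&(t['depth']>0);Q=P[k];print((x,y),Q.mean(0).round(1),((Q.min(0)+Q.max(0))/2).round(1))
a=t['pixels'][130:300,100:400]; b=get_image('scene')['pixels'][160:360,130:430]
cv2.imwrite('pics/f.png',cv2.resize(np.vstack([a,b]),None,fx=1.6,fy=1.6))"
```

```text
31.175 [569.7687325  -41.6076272  184.29055309]
(437.5, 166) [438.9 163.4 135.8] [439.  163.4 136.1]
(574.5, 332) [573.7 333.6 105.9] [573.3 334.  106.2]
(429.5, 322) [425.9 321.2  79.4] [425.3 322.3  79.1]
(571.5, 139.5) [570.1 137.8  44.1] [570.1 138.4  44.1]
(605, -348) [ 608.4 -352.2   67.2] [ 605.  -347.5   68. ]
(578.5, -210) [ 579.2 -209.    59.3] [ 579.1 -209.5   60. ]
```

View pics/f.png

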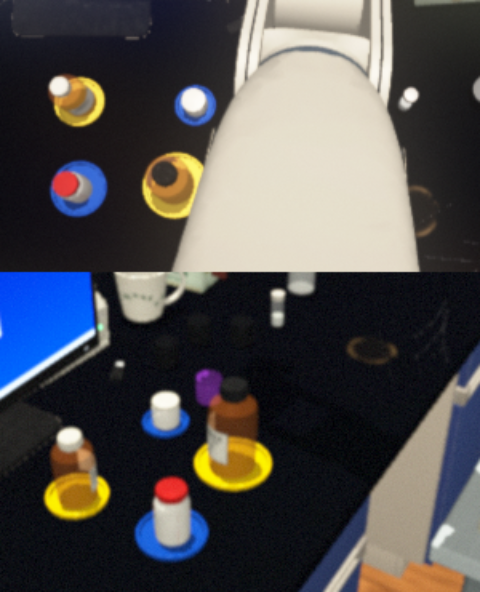

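All four stand upright near the middle of the right saucers, within about 4 mm of centre. The beaker and vial are where they were, and the gripper is clear.

```bash
python3 -c "
from workcell import job
print(job.close_job())"
```

```text
the job is handed in; nothing more can be done
None
```

The job is handed in at about 31 s of the 120 s allowed: by the last camera check all four stood upright within about 4 mm of their saucer centres and the beaker and vial had not moved; no verdict came back.

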